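Set the focus target to its click stop and fire the shutter

ROBOT

A 7-joint arm with a two-finger parallel gripper is mounted at the origin on the work surface. World frame = base frame: x ahead of the robot, y to its left, z up, the work surface at z = 0. Lengths are in m, angles in rad, forces in N, time in s.
With the tool pointing down it reaches from about 0.35 to 0.9 m from the base axis. Payload 19.9 kg.
Tool frame: the origin (TCP) lies between the finger pads; the fingertips stand 19 mm ahead of it and the grasp point (between the pads) is the TCP; z points along the fingers, y is the direction in which the jaws open and shut (so a half turn about z gives the same grasp; the last joint's range is limited). The gripper opens to 94 mm and grips with 3 to 60 N. Pads are 16 mm wide; open, the fingers measure 119 mm over their backs; the gripper's body (75 mm by 177 mm) begins 78 mm behind the grasp point.
Start: joints at [1.278, 0.417, -0.01, 1.614, 0.005, 1.111, -0.053], TCP at [0.155, -0.605, 0.224] pointing down, gripper open.
Joint ranges: [-2.81, 2.81], [-0.39, 2.02], [-1.27, 1.25], [0.06, 2.57], [-1.19, 4.33], [0.19, 2], [-2.82, 2.82]. Speed limits (rad/s): [1.89, 1.89, 2.39, 2.39, 3.01, 3.01, 3.01].

INTERFACE

Orientations are given as a 3x3 rotation matrix whose columns are the frame's x, y, z axes.
In Python, from rig import robot gives the robot as it stands. Calls block until the motion is done:
- robot.move_ptp(position, orientation): joint-space move of the TCP to a pose.
- robot.move_linear(position, velocity=0.15, frame=None, threshold=None): straight line of the TCP; frame=None keeps the orientation; velocity is the mean speed in m/s. With threshold (N) it stops when the force on the tool has changed by that much, and returns True; else False.
- robot.goto_joints(angles): joint-space move.
- robot.gripper_to(opening): finger opening in m; the grip force is fixed at half the most; returns when the fingers have stopped.
- robot.pause(seconds).
- robot.ik(position, orientation): joint angles nearest the present ones, or None.
- robot.get_state(): the state.
- robot.grab_frame(name): name is "side" or "top" or "wrist"; returns the picture (480x640x3 uint8, red, green, blue); there is no depth.
- robot.camera_info(name): a dict with "fx", "fy", "cx", "cy" (pixels), "rvec" (rotation vector, rad) and "tvec" (3), from world to camera coordinates, as OpenCV has them. Camera axes: x right, y down, z forward; pixel columns grow to the right and rows downward; lengths in m; the calibration is good to about 2 mm. A picture is of the moment at which its call begins: read the wrist's pose just before it. camera_info takes no time and is no camera call; for the wrist camera it gives the pose at the moment of the call.
A pose or a line that the arm cannot do raises robot.PlanningError and nothing moves.
- robot.sign_off(): hands the job in, once; it reports no verdict.
The state is a dict: "time": time; "qpos": joint angles; "joint_vel": joint speeds; "effort": joint torques, N m; "ee_pos": TCP position; "tool_rot": TCP orientation; "force": force on the tool from outside, world axes, zero at the start; "moment": the same for the moment, N m; "opening": finger opening in m.
Only numpy, scipy, OpenCV 4.12 (cv2) and the standard library are available. Lean on these libraries where they do the work, as an engineer would, in place of code of your own. Each camera call takes 0.05 s, during which the arm holds its last target. There are 200 camera calls.

TASK

Give the old rangefinder in the vise a focus test. Push the target carriage along its rail towards the camera by its orange push plate until it clicks into the brass stop, without forcing it over the far ridge; then press the camera's red shutter release all the way down and let it come back up. Only push and press: do not pinch or lift anything, keep off the target itself, and leave the other things on the table where they are.

Things in the scene. Friction and masses are not known exactly. Their poses are not given: they have to be found in the camera images.
- rail: Straight aluminium slide rail fixed to the table, 360 long, 40 wide, 30 high, with a dark steel ledge 65 wide and 16 high along its +x side. Origin on the table under the rail's centre line; own y runs along the rail towards the camera, own x across it (the ledge side), z up. The rail spans own y -210 to +150 mm.
- carriage (a joint): Travel of the target carriage along the rail in m, growing towards the camera (rail +y); 0 at the start of the rail, 0.200 at its end. At value 0 pin is at own y = -100 mm of the rail. Sliding friction about 1.2 N, so it stays where it is left. Carriage mass about 0.45 kg. It cannot be lifted off.
- push_face (a point): Centre of the flat rear face of the orange push plate at the carriage's tail, on the rail's centre line, 60 mm above the table, 80 mm behind pin along the rail. The face looks along rail -y, away from the camera; plate 96 wide across the rail, 6 thick, top edge 80 mm above the table, free to push on from 35 to 80 mm. Nothing stands behind it but the 30 mm high rail.
- pin (a point): White index line on the carriage's side arm, 56 mm above the table, 55 mm to the +x side of the rail's centre line. Right below it a spring-loaded steel ball (12 dia) with a brass knob on top rides over the brass stop and drops between its ridges.
- notch (a point): Middle of the groove of the brass click stop (red marker) fixed on the ledge, 20 mm above the table, axes as the rail's. Clicked in = pin level with it along the rail. The first ridge (crest 8 mm before) takes about 5 N of push, felt from 17 mm before; then the push dips and the ball pulls the carriage in. The far ridge (crest 13 mm past) takes about 12 N. Let go between crests, it re-centres.
- target: Black and white ringed focus target (disc 56 dia, centre 92 mm above the table, top 120 mm; 102 mm ahead of the push plate's rear face along the rail) with its bracket, whose grey felt strip lines the front of the push plate. Part of the carriage. Not to be touched: neither disc, post nor felt strip. Origin on the rail's top under pin's place along the rail, axes as the rail's.
- vise: Blue cast-iron bench vise bolted down at the +y end of the rail, holding the chrome camera (138 wide across the rail, 34 deep, top plate 125 mm above the table) with its lens looking along rail -y. Origin on the table under the camera's middle.
- release (a joint): Travel of the red shutter release in m: 0 up, 0.005 fully down; springs back. About 2 N to start, 5 N fully down.
- release_top (a point): Centre of the top of the red shutter release (16 dia) on the camera's top plate, 136 mm above the table when up, pressed straight down by 5 mm; the other knobs on the top plate, 27 mm away and more, reach at most 128 mm above the table.
- canister: Red film canister, 34 dia, 50 high, standing loose. Bystander. Origin under its centre.
- cap_a: Brass lens cap, 44 dia, 10 high, loose. Bystander. Origin under its centre.
- cap_b: Second brass lens cap, same size, loose. Bystander.
- hood: Ribbed aluminium lens hood, 58 dia, 36 high, loose. Bystander. Origin under its centre.
- meter: Black bakelite light meter, 56 x 74 x 24 mm, lying loose. Bystander. Origin under its centre.
- screwdriver: Small screwdriver, 120 long, lying loose. Bystander.
There are look-alikes about, which are no part of the job. What is shaped like the vise but pink is not meant.

How it is judged:
On the way, in this order (a step that is already met when the one before it is completed fails the run):
1. the carriage has clicked into the brass stop (index within 3 mm of the groove) (y of pin in the frame of notch between -0.003 and 0.003 m), for 0.2 s.
2. the shutter release is pressed down (value of joint release above 0.004 m), for 0.05 s.
At the end, for the whole second after the job is handed in: The carriage rests clicked into the brass stop, its index line within 3 mm of the groove along the rail, and the shutter release, having been pressed to at least 4 of its 5 mm after that, is back up (within 1 mm) (all of step 1 and velocity of joint carriage between -0.005 and 0.005 m/s and value of joint release below 0.001 m); the robot touches nothing.
It fails at once if the carriage was forced over the far ridge of the stop (more than 15 mm past the groove) (y of pin in the frame of notch above 0.015 m).
It fails at once if the target or its bracket was touched (over 1.5 N), as when the push plate is pinched (contact force between any of the fingers, the arm and target above 1.5 N).
It fails at once if a bystander was moved by more than 15 mm or lifted (distance of any of canister, cap_a, cap_b, hood, meter, screwdriver from where it was at the start of the episode above 0.015 m).
It also fails if it takes over 43 s, if anything falls off the work surface, if the arm or the gripper's body presses on something with over 40 N, if the wrist force passes 120 N, or if a joint passes its speed limit or range.

## Working session

There is one attempt and no reset: what is moved stays moved. The work goes in short steps, each a Python script; the robot and the scene stay as the last script left them, time stands still between calls to the robot, and variables do not carry over. Pictures are saved under pics/ and viewed, about 8 in all and at most 12, crops included, and the job is handed in when it is done.

```bash
mkdir -p pics; ls
python3 - <<'E'
from rig import robot
import cv2
for n in("top","side"):
    cv2.imwrite(f"pics/{n}0.png",robot.grab_frame(n)[:,:,::-1]); print(n,robot.camera_info(n))
s=robot.get_state();print(s['time'],s['ee_pos'],s['tool_rot'],s['force'],s['opening'])
E
```

```text
pics
top {'fx': 501.17729819956327, 'fy': 501.17729819956327, 'cx': 313.853944886457, 'cy': 242.6735482759176, 'rvec': array([ 2.22299187, -2.17628508,  0.03784996]), 'tvec': array([0.00473444, 0.53468631, 0.9055182 ])}
side {'fx': 487.1108120219447, 'fy': 487.1108120219447, 'cx': 316.67197567886, 'cy': 230.41196201498508, 'rvec': array([ 2.4343452 , -0.30851781,  0.12982051]), 'tvec': array([-0.53131209,  0.18312829,  0.76101217])}
0.1 [ 0.15502976 -0.60514155  0.22390162] [[ 9.68705422e-01  2.48212970e-01 -3.57278742e-04]
 [ 2.48213214e-01 -9.68704836e-01  1.06814798e-03]
 [-8.09694634e-05 -1.12340204e-03 -9.99999366e-01]] [-0.03874564  0.20494498  0.65383131] 0.09366814286053245
```

View pics/top0.png

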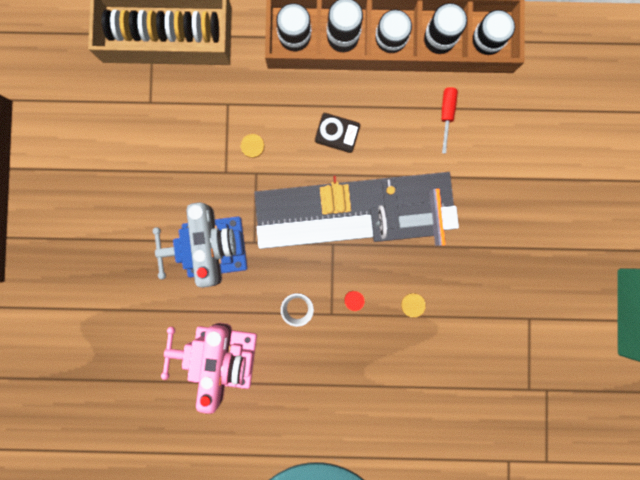

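View pics/side0.png

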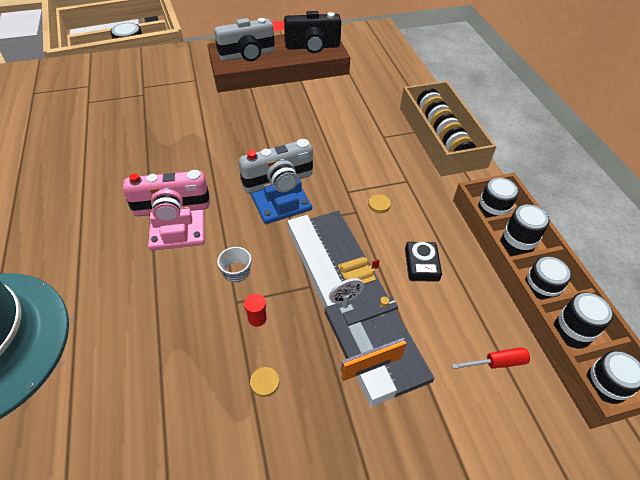

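The top view shows the blue vise with the camera (release at about 202,272) and the pink look-alike (release at about 205,401). The rail runs from about (257,232) to (455,215), with the orange plate at about (438,217), the brass stop at about (336,198) and its red marker at about (335,180). Blue is the one meant. I'll confirm it in an enlarged crop and measure at the same time.

```bash
cat > h.py <<'E'
import numpy as np, cv2
def cast(c,uv,z):
    R=cv2.Rodrigues(c['rvec'])[0]; o=-R.T@c['tvec']
    K=np.array([[c['fx'],0,c['cx']],[0,c['fy'],c['cy']],[0,0,1]])
    d=R.T@np.linalg.solve(K,[uv[0],uv[1],1.]); return o+d*(z-o[2])/d[2]
def blobs(im,lo,hi,mn=15):
    h=cv2.cvtColor(im,cv2.COLOR_RGB2HSV); m=cv2.inRange(h,lo,hi)
    n,_,st,ce=cv2.connectedComponentsWithStats(m)
    return [(st[i],ce[i]) for i in range(1,n) if st[i][4]>=mn],m
E
python3 - <<'E'
from rig import robot
from h import *
np.set_printoptions(precision=4,suppress=True)
for n in("top","side"):
    im=cv2.imread(f"pics/{n}0.png")[:,:,::-1].copy(); c=robot.camera_info(n)
    for nm,lo,hi,z in(("red",(0,190,120),(4,255,255),.136),("orange",(8,170,150),(16,255,255),.08),("white",(0,0,215),(179,25,255),.03)):
        for s,ce in blobs(im,lo,hi,8 if nm=="red" else 60)[0]: print(n,nm,s,ce.round(1),cast(c,ce,z))
t=cv2.imread("pics/top0.png"); s=cv2.imread("pics/side0.png")
a=cv2.resize(t[160:295,150:470],None,fx=2.5,fy=2.5,interpolation=cv2.INTER_CUBIC)
b=cv2.resize(s[200:410,280:440],None,fx=2.8,fy=2.8,interpolation=cv2.INTER_CUBIC)
cv2.imwrite("pics/a.png",a);cv2.imwrite("pics/b.png",b)
E
```

```text
top red [442  88  15  33 388] [449.  103.7] [ 0.7555 -0.1949  0.136 ]
top red [199 269   8   8  36] [202.7 272.7] [0.4786 0.1894 0.136 ]
top red [345 292  19  19 276] [353.9 300.5] [ 0.4401 -0.0493  0.136 ]
top red [201 396   9   9  58] [205.2 400.4] [0.28   0.1795 0.136 ]
top white [331   0  30  29 677] [345.3  14.2] [ 0.951  -0.0324  0.03  ]
top white [279   5  29  29 635] [292.9  19. ] [0.9401 0.0628 0.03  ]
top white [435   5  30  29 662] [450.   19.1] [ 0.9455 -0.2227  0.03  ]
top white [111  10   5  24  75] [112.6  20.7] [0.9308 0.3913 0.03  ]
top white [138  10   5  24  86] [139.8  21.1] [0.931  0.3417 0.03  ]
top white [165  11   5  24  84] [166.8  21.6] [0.931  0.2924 0.03  ]
top white [192  11   5  24  85] [193.8  21.8] [0.9315 0.2431 0.03  ]
top white [381  12  29  28 617] [395.1  25. ] [ 0.9327 -0.1233  0.03  ]
top white [484  12  29  28 635] [498.1  25.5] [ 0.9354 -0.3102  0.03  ]
top white [321 118  22  22 242] [331.2 128.7] [ 0.7401 -0.0109  0.03  ]
top white [344 125  13  20 175] [350.  134.4] [ 0.7303 -0.045   0.03  ]
top white [188 204  21  81 688] [196.8 239. ] [0.
[... 1571 characters left out ...]
5   7  76] [165.3 200.1] [0.3092 0.2192 0.03  ]
side white [519 207  26  18 355] [532.  215.4] [0.9702 0.0139 0.03  ]
side white [ 288  215   73   91 1806] [315.8 256.1] [0.553  0.0211 0.03  ]
side white [412 242  23  18 182] [423.2 250.9] [ 0.7389 -0.0141  0.03  ]
side white [540 259  27  21 419] [553.2 269.2] [ 0.9406 -0.1054  0.03  ]
side white [416 264  21   8 141] [425.3 267.7] [ 0.7285 -0.0486  0.03  ]
side white [  0 285  18  64 133] [ 11.9 314.4] [0.061  0.0276 0.03  ]
side white [579 296  29  24 534] [592.9 307.4] [ 0.9614 -0.1883  0.03  ]
side white [610 355  30  28 629] [624.8 368.6] [ 0.9443 -0.2914  0.03  ]
side white [361 366  35  33 705] [377.9 382.1] [ 0.5826 -0.2198  0.03  ]
```

View pics/a.png

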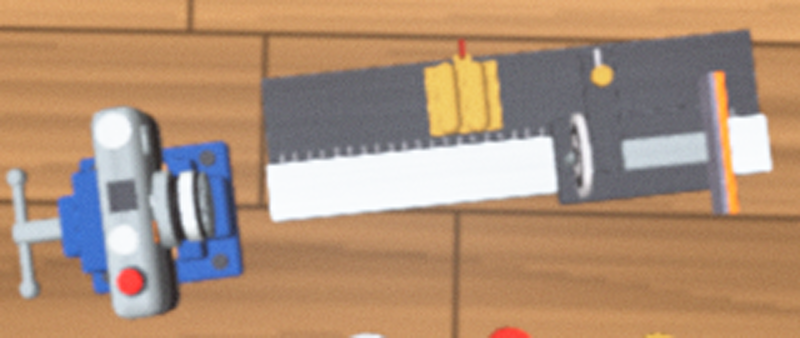

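View pics/b.png

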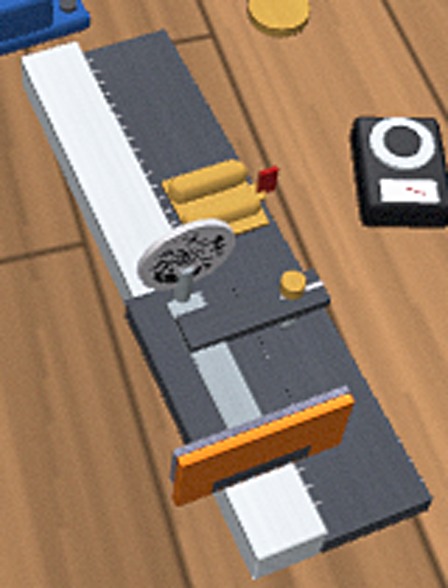

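The crops confirm it. The chrome camera in the blue vise carries the release, and both views agree on it at about (0.477, 0.189, 0.136). The white index line is beside the knob at crop-a (599,60), and the red notch marker at (462,48). Next I compute positions along the rail.

Run:
```python
from rig import robot
from h import *
np.set_printoptions(precision=4,suppress=True)
u=np.array([-.0296,.2413]);u/=np.linalg.norm(u);v=np.array([u[1],-u[0]])
o=np.array([.5696,-.105])  # on centre line approx
T=robot.camera_info("top");S=robot.camera_info("side")
A=lambda x,y:(x/2.5+150-.3,y/2.5+160-.3)
B=lambda x,y:(x/2.8+280-.3,y/2.8+200-.3)
for nm,c,p,z in[("pin",T,A(598,58),.056),("pin side",S,B(312,287),.056),
 ("marker base",T,A(463,56),.02),("marker top",T,A(461,42),.035),("marker side low",S,B(262,192),.02),("groove side",S,B(215,195),.02),("groove",T,A(457,95),.02),
 ("railend-",T,A(768,142),.03),("railend+",T,A(269,192),.03),("plate top rear",T,A(731,142),.08),
 ("plate R top",S,B(351,401),.08),("plate L top",S,B(177,460),.08),("knob",T,A(602,75),.066)]:
    q=cast(c,p,z)[:2]; print(nm,q,"along",(q-o)@u*1e3,"across",(q-o)@v*1e3)
for c in(T,S):
    im=cv2.imread("pics/top0.png" if c is T else "pics/side0.png")[:,:,::-1].copy()
    for s,ce in blobs(im,(5,150,120),(15,255,255),60)[0]:
        print("or",s,ce)
```

```text
pin [ 0.6397 -0.1127] along -16.19821933475578 across 68.67161252326292
pin side [ 0.6389 -0.1127] along -16.038402850546042 across 67.89332107596493
marker base [ 0.645  -0.0198] along 75.3520209040794 across 85.19823446933556
marker top [ 0.6526 -0.0177] along 76.55956634931216 across 93.01751575013105
marker side low [ 0.6448 -0.0214] along 73.77762758897646 across 84.85522142419522
groove side [ 0.6159 -0.0165] along 82.2357348980679 across 56.76348577267092
groove [ 0.6164 -0.016 ] along 82.5917008891618 across 57.32990565221463
railend- [ 0.586 -0.239] along -134.99374411041114 across -0.04072260289168651
railend+ [0.5426 0.1174] along 224.06446743485756 across 0.3038640394079245
plate top rear [ 0.5806 -0.2   ] along -95.64772896333382 across -0.6320104577501529
plate R top [ 0.6267 -0.1933] along -94.59478025064118 across 45.90663693266746
plate L top [ 0.5324 -0.2017] along -91.44843015652398 across -48.648560879215104
knob [ 0.6264 -0.1142] along -16.06821987095215 across 55.25218075463016
or [ 265    0  260   63 6516] [397.6019  38.3583]
or [344 290  21  22  70] [354.1143 300.3286]
or [459 173 103 117 906] [508.2208 228.5265]
or [491 205  26  16  72] [503.7222 214.5278]
or [549 221  91 121 444] [593.3806 281.7005]
or [527 282  68  55 478] [557.113  302.5063]
or [559 330  72  27 440] [594.4886 344.5159]
or [341 344  64  37 640] [371.1531 362.0984]
or [570 357  29  44 265] [586.0679 373.0906]
or [598 390  42  27 360] [620.0111 405.2111]
```

```bash
cat >> h.py <<'E'
u=np.array([-.0296,.2413]);u/=np.linalg.norm(u);v=np.array([u[1],-u[0]])
o=np.array([.5696,-.105])
def P(a,z): return np.array([*(o+a*u),z])
E
python3 - <<'E'
from rig import robot
from h import *
np.set_printoptions(precision=4,suppress=True)
S=robot.get_state
robot.gripper_to(0.0)
R0=S()['tool_rot']
cands=[]
for s in(1,-1):
    y=np.array([*(s*v),0]);z=np.array([0,0,-1.]);R=np.c_[np.cross(y,z),y,z]
    q=robot.ik(P(-.135,.2),R)
    if q is not None: cands.append((abs(q[6]),s,R,q)); print(s,q)
R=min(cands,key=lambda c:c[0])[2]; np.save("R.npy",R)
robot.move_ptp(P(-.135,.2),R)
robot.move_linear(P(-.135,.064),velocity=.12)
robot.pause(.3); f0=S()['force'][:2]@u
print(S()['time'],S()['ee_pos'],f0,S()['opening'])
robot.move_linear(P(-.035,.064),velocity=.04)
print("fast done",S()['time'],S()['force'][:2]@u-f0)
peak=0
for i in range(32):
    a=-.035+.001*(i+1)
    robot.move_linear(P(a,.064),velocity=.01)
    f=-(S()['force'][:2]@u-f0); p=(S()['ee_pos'][:2]-o)@u
    print(round(a*1e3),round(p*1e3,2),round(f,2)); peak=max(peak,f)
    if peak>3 and f<.6: print("dip");break
    if f>8.5: print("too much");break
print(S()['time'])
cv2.imwrite("pics/t1.png",robot.grab_frame("top")[:,:,::-1])
E
```

```text
1 [ 0.7349  0.5091 -0.5465  1.6025  0.2866  1.1108  0.2386]
-1 [ 0.3249  0.4537  0.0185  1.618  -0.0092  1.07   -2.6736]
5.1333 [ 0.5861 -0.2391  0.0643] -0.6024554690999906 0.00021697556406902586
fast done 7.7833 -0.5968103278529737
-34 -33.89 0.42
-33 -32.82 -0.62
-32 -31.84 0.49
-31 -30.83 -0.52
-30 -29.92 -0.35
-29 -29.25 2.2
-28 -27.98 2.44
-27 -26.78 2.27
-26 -25.72 0.73
-25 -24.73 -0.09
-24 -23.75 0.33
-23 -22.8 -0.3
-22 -21.77 -0.21
-21 -20.8 -0.83
-20 -19.85 -0.03
-19 -18.88 -1.32
-18 -17.91 -0.44
-17 -16.9 -0.43
-16 -15.91 -0.71
-15 -14.94 -0.74
-14 -13.93 -1.61
-13 -13.34 2.75
-12 -13.1 6.21
-11 -12.77 9.48
too much
13.7833
```

Run:
```python
import cv2, numpy as np
t=cv2.imread("pics/t1.png")
a=cv2.resize(t[150:295,180:460],None,fx=2.8,fy=2.8,interpolation=cv2.INTER_CUBIC)
from rig import robot
s=cv2.cvtColor(robot.grab_frame("side"),cv2.COLOR_RGB2BGR); cv2.imwrite("pics/s1.png",s)
b=cv2.resize(s[130:390,230:450],None,fx=2.3,fy=2.3,interpolation=cv2.INTER_CUBIC)
cv2.imwrite("pics/t1c.png",a);cv2.imwrite("pics/s1c.png",b)
st=robot.get_state();print(st['time'],st['force'],st['ee_pos'])
```

```text
13.8833 [  2.5360487  -10.17124664  -1.97617277] [ 0.57107896 -0.11765774  0.06403696]
```

View pics/t1c.png

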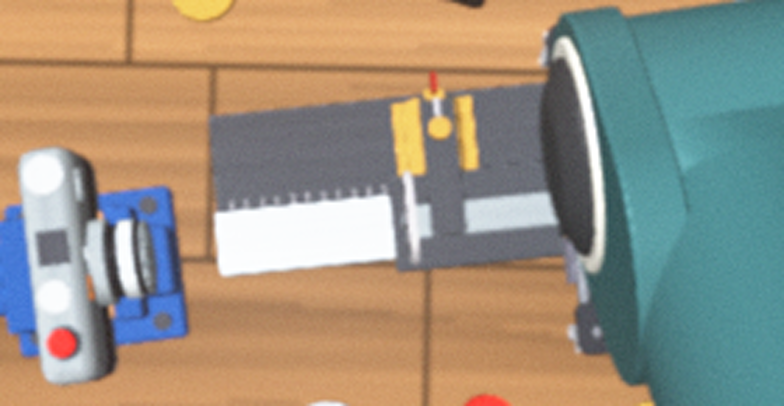

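View pics/s1c.png

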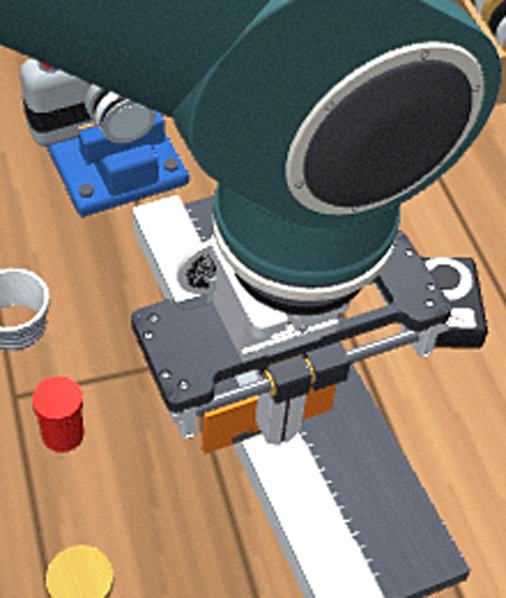

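Both views show the carriage between the two ridges: white line and knob at crop (437,110), directly below the red marker (433,82), with the fingers on the orange plate only. The force trace (ridge, dip, firm contact) agrees. I'll back off, measure, and move over the release.

Run:
```python
from rig import robot
from h import *
np.set_printoptions(precision=4,suppress=True)
S=robot.get_state; R=np.load("R.npy")
robot.move_linear(P(-.06,.064),velocity=.06)
robot.move_linear(P(-.06,.25),velocity=.15)
b=np.array([.477,.189])
robot.move_ptp(np.array([*b,.25]),R)
robot.move_linear(np.array([*b,.163]),velocity=.1)
robot.pause(.4)
print(S()['time'],S()['ee_pos'],S()['force'])
t=cv2.cvtColor(robot.grab_frame("top"),cv2.COLOR_RGB2BGR); s=cv2.cvtColor(robot.grab_frame("side"),cv2.COLOR_RGB2BGR)
cv2.imwrite("pics/t2.png",t);cv2.imwrite("pics/s2.png",s)
a=cv2.resize(t[150:270,240:400],None,fx=3.5,fy=3.5,interpolation=cv2.INTER_CUBIC)[:, :400]
b=cv2.resize(s[110:250,200:340],None,fx=3,fy=3,interpolation=cv2.INTER_CUBIC)[:420,:400]
cv2.imwrite("pics/c2.png",np.hstack([a,b]))
```

```text
19.0333 [0.4771 0.189  0.1631] [ 0.2362 -0.1266 -0.3471]
```

View pics/c2.png

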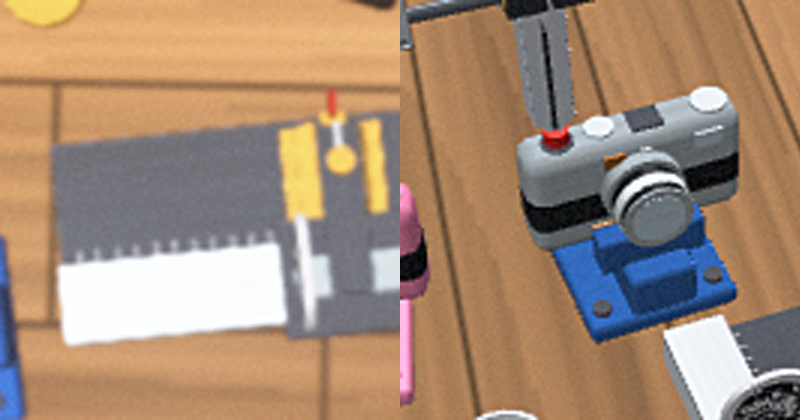

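The carriage stays clicked in after release: line at (337,135) in the crop, in line with the marker at (333,105). The closed fingertips are centred over the red release of the blue-vise camera (right half, 555,138). Pressing now.

Run:
```python
from rig import robot
from h import *
np.set_printoptions(precision=4,suppress=True)
S=robot.get_state
T=robot.camera_info("top")
A=lambda x,y:(x/3.5+240-.4,y/3.5+150-.4)
for nm,p,z in(("pin",A(337,135),.056),("mk",A(334,118),.02),("mk top",A(331,92),.035)):
    print(nm,(cast(T,p,z)[:2]-o)@u*1e3)
b=S()['ee_pos'][:2]; f0=S()['force'][2]
for i in range(18):
    z=.158-.001*i if i else .158
    robot.move_linear(np.array([*b,z]),velocity=.02)
    f=S()['force'][2]-f0; print(round(z,3),S()['ee_pos'][2].round(4),f.round(2))
    if f>10: break
robot.pause(.3); print(S()['time'],S()['force'][2]-f0,S()['ee_pos'])
cv2.imwrite("pics/s3.png",robot.grab_frame("side")[:,:,::-1])
```

```text
pin 76.68336719175193
mk 75.34636422634381
mk top 76.31978238485664
0.158 0.1578 0.16
0.157 0.157 0.29
0.156 0.156 -0.66
0.155 0.1551 1.55
0.154 0.1541 2.08
0.153 0.153 2.41
0.152 0.152 3.23
0.151 0.151 4.45
0.15 0.1502 8.04
0.149 0.1499 24.25
22.0833 24.521206441893877 [0.4772 0.1891 0.1499]
```

The force reached 2 N at first contact (TCP z 0.155) and went past 5 N at 0.150, where it met the hard stop: the full 5 mm. Retracting and checking.

Run:
```python
from rig import robot
from h import *
S=robot.get_state
b=S()['ee_pos'][:2]
robot.move_linear(np.array([*b,.17]),velocity=.04)
robot.move_linear(np.array([*b,.28]),velocity=.15)
robot.pause(.4)
t=robot.grab_frame("top")[:,:,::-1]; s=robot.grab_frame("side")[:,:,::-1]
c=robot.camera_info("side")
for st,ce in blobs(s[:,:,::-1].copy(),(0,190,120),(4,255,255),8)[0]: 
    if 230<ce[0]<270 and ce[1]<200: print("release side",st,ce,cast(c,ce,.136))
cv2.imwrite("pics/c4.png",np.hstack([cv2.resize(t[150:270,280:390],None,fx=3.5,fy=3.5,interpolation=cv2.INTER_CUBIC)[:420],cv2.resize(s[110:250,210:340],None,fx=3,fy=3,interpolation=cv2.INTER_CUBIC)]))
print(S()['time'],S()['force'])
```

```text
release side [247 151   5   5  13] [249.07692308 152.61538462] [0.4752839  0.19299589 0.136     ]
24.1917 [ 0.19839997 -0.31813764 -1.15749668]
```

View pics/c4.png

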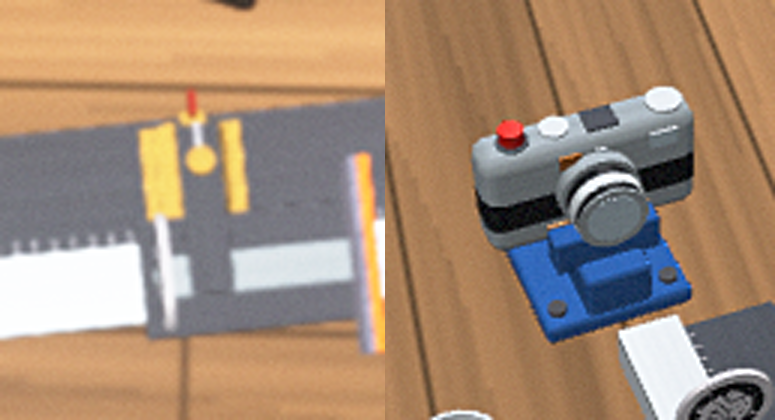

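The release is back up (510,133), and the carriage is still clicked in with its line level with the marker (195,130). The robot is clear, so I'm handing in.

```bash
python3 -c "
from rig import robot
robot.sign_off()"
```

```text
the job is handed in; nothing more can be done
```

I pushed the carriage by its orange plate into the brass stop, pressed the shutter release on the blue-vise camera fully down and let it spring back, then handed the job in at about 24 s. The hand-in gives no verdict.

- **Carriage:** With the arm backed off, the index line measured 76.7 mm along the rail and the notch marker 75.3–76.3 mm. That is a gap of 0.4–1.4 mm, inside the 3 mm limit. The last picture shows it still between the ridges.
- **Push force:** The first ridge showed only about 2.4 N in my coarse samples, not the stated 5 N. The carriage then ran into the groove. I touched it again there at up to about 10 N, below the far ridge's 12 N, before backing off.
- **Release:** The fingers made contact at TCP height 155 mm and reached the hard stop at 150 mm, which is the full 5 mm. The push ended at about 24 N. The last picture shows it back up.
- **Rest of the scene:** The robot was clear of everything at the end. The arm's path kept away from the loose items and the target, but I did not measure the loose items again.

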